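# Wind up the reading stand with its loose crank and put the crank away

### The job

Raise the back rest of the reading stand fully: fit the loose crank all the way down onto the stand's square shaft, wind it clockwise (seen from above) until the rest comes up to its stop, then lift the crank off. Do not push the rest by hand. Stand the crank upright in the black rubber ring on the wooden tray, setting it down gently, and leave the other things on the table where they are.

Things in the scene. Friction and masses are not known exactly. Their poses are not given: they have to be found in the camera images.
- crank: Loose hand crank, 0.26 kg, standing on its hub on the tray, turned any way. Black square hub 36 x 36 mm, 55 mm tall; origin at the centre of its underside, z up. Underside socket 19 mm square, 44 mm deep, parallel to the hub's flats. A flat aluminium arm, 14 mm wide, 45 to 55 mm above the origin, leaves the hub along +x.
- knob_mid (a point): Middle of the crank's round orange knob, 85 mm along the crank's +x and 81 mm above its origin. The knob is 28 mm across, stands up from the arm from 56 to 106 mm above the origin, and spins freely on the crank.
- stand: White plastic reading stand, fixed. Origin on the table under the shaft axis, z up. Its front block around the shaft is 100 x 100 mm, 45 mm tall; behind it (its +x), from 50 to 300 mm, is a 170 mm wide base, 30 mm tall, with a 56 mm tall book lip at 135 mm and the hinged rest behind that.
- shaft_foot (a point): Foot of the square steel shaft: on its axis, at the block's top face, 45 mm above the table; does not turn. The crank is fully home when its underside lies on this face; not lined up, it stops 28 mm above it. How the shaft is turned at the start is not reported and may be any angle; the crank fits every quarter turn. The shaft is stiff (0.15 N m, 2 N at the knob) and stays as left.
- shaft_tip (a point): Top end of the square part of the shaft, on its axis, 28 mm above its foot; the shaft is 16 x 16 mm. A brass cone stands on it to guide the socket: 18.2 mm across at its foot, 7 mm at its top, 14 mm tall. This point does not turn with the shaft.
- rest: Wooden back rest with a blue face, 150 x 190 x 7 mm, on the stand. Origin at the middle of its hinged near edge, 146 mm behind the shaft, 40 mm above the table; x runs up the board, z out of its face. Tilt: under 0.15 rad at the start, 0.87 at its stop; 0.174 rad per rad of the shaft turned clockwise from above (4 to 5 rad in all). At the stop a clutch slips at 0.7 N m (8 N at the knob).
- tray: Wooden tray, fixed, 360 mm along its x, 200 mm along its y, rim 22 mm high and 8 mm thick, floor 8 mm above the table. Origin under its centre. A steel spring clip sits on its +y rim.
- ring (a point): Centre of the black rubber ring on the tray, at the tray floor (8 mm above the table). The ring's opening is 62 mm across, the ring is 76 mm across outside and 7 mm tall; the hub stands inside it on the tray floor, in any direction.
- organiser: Bystander: closed white pill organiser, 34 x 150 x 22 mm, lying on the tray beyond the ring. Origin under its centre.
- jar: Bystander: amber glass jar with lid, 68 mm across, 105 mm tall. Origin under its centre.
- cup: Bystander: grey ceramic cup, 80 mm across, 85 mm tall. Origin under its centre.
- case: Bystander: blue spectacle case, 150 mm long, 48 mm tall. Origin under its centre.
- remote: Bystander: black remote control, 150 x 42 x 16 mm. Origin under its centre.
Not all that is in view belongs to the job. Of the things that look like the crank, the largest one is meant.

How it is judged:
On the way, in this order (a step that is already met when the one before it is completed fails the run):
1. The crank sits fully home on the square shaft, the rest still down (horizontal distance between crank and shaft_foot below 0.004 m and z of crank in the frame of shaft_foot between -0.003 and 0.003 m and angle between crank's own z axis and vertical below 0.08 rad and angle between rest's own z axis and vertical below 0.2 rad), for 0.2 s.
2. The rest is wound up to its stop with the crank on the shaft (angle between rest's own z axis and vertical above 0.8 rad and horizontal distance between crank and shaft_foot below 0.006 m and z of crank in the frame of shaft_foot below 0.012 m), for 0.1 s.
3. The crank is lifted clear off the shaft, the rest staying up (z of crank in the frame of shaft_foot above 0.044 m and angle between rest's own z axis and vertical above 0.79 rad), for 0.1 s.
At the end, for the whole second after the job is handed in: The rest is raised to its stop (tilted above 0.79 rad of about 0.87), and the crank, let go and at rest, stands upright (within 0.08 rad) on the tray floor inside the rubber ring (hub axis within 14 mm of the ring's centre, underside within 4 mm of the floor) (angle between rest's own z axis and vertical above 0.79 rad and horizontal distance between crank and ring below 0.014 m and z of crank in the frame of ring between -0.004 and 0.004 m and angle between crank's own z axis and vertical below 0.08 rad and linear speed of crank below 0.02 m/s); the robot touches nothing.
It fails at once if the crank is dropped into the ring: faster than 0.45 m/s just above it (horizontal distance between crank and ring below 0.04 m and z of crank in the frame of ring below 0.04 m and linear speed of crank above 0.45 m/s).
It fails at once if a bystander is shifted by more than 30 mm (distance of any of organiser, jar, cup, case, remote from where it was at the start of the episode above 0.03 m).
It fails at once if the jar or cup is tipped (angle between any of jar, cup's own z axis and vertical above 0.5 rad).
It fails at once if the rest is pushed by hand (over 3 N on its board) (contact force between any of the fingers, the arm and rest above 3 N).
It also fails if it takes over 72 s, if anything falls off the work surface, if the arm or the gripper's body presses on something with over 40 N, if the wrist force passes 120 N, or if a joint passes its speed limit or range.

### The arm

A 6-joint arm with a two-finger parallel gripper is mounted at the origin on the work surface. World frame = base frame: x ahead of the robot, y to its left, z up, the work surface at z = 0. Lengths are in m, angles in rad, forces in N, time in s.
With the tool pointing down it reaches from about 0.35 to 0.85 m from the base axis. Payload 8.1 kg.
Tool frame: the origin (TCP) lies midway between the tips of the shut fingers; the grasp point (between the pads) lies 19 mm behind it; z points along the fingers, y is the line along which they close (so a half turn about z gives the same grasp; the last joint's range is limited). The gripper opens to 93 mm and grips with 3 to 60 N. Pads are 15 mm wide; open, the fingers measure 128 mm over their backs; the gripper's body (75 mm by 188 mm) begins 65 mm behind the grasp point.
Start: joints at [-1.327, 0.13, 1.488, -0, 1.523, -0.085], TCP at [0.194, -0.568, 0.219] pointing down, gripper open.
Joint ranges: [-2.96, 2.96], [-0.89, 2.26], [0.02, 2.5], [-1.34, 4.48], [0, 2.73], [-2.66, 2.66]. Speed limits (rad/s): [2.39, 2.39, 2.79, 3.14, 3.14, 3.14].

### API

Orientations are given as a rotation vector (axis times angle).
In Python, from plant import robot, cams gives the robot as it stands. The module is installed in compiled form; this text tells all that it offers.
- The arm moves only by the tool play_rows, never from a script. Its arguments are lists of equal length, an entry for each row: "slide": the shift along the tool's x, y, z scaled (see below), a list of three; "twist": the turn, a rotation vector about the tool's x, y, z scaled (see below), a list of three. A call has exactly 8 rows; each row shifts and turns the commanded pose from where the row before left it, along the tool's axes as they then stand; what a row does not reach is not made up. The controller multiplies each number of a shift by 25 cm and each number of a turn by 60 degrees. A row lasts 1/10 s, in which the tool goes at most 50 mm and 8.59 degrees, less where a joint would pass 70% of its speed; a pose out of reach is approached as far as the arm can. A call with a number of a shift or a turn outside -1 to 1 is refused whole. A call with a gripper value outside its range is refused whole. "fingers" is the closure, from -1 (fully open) to 1 (shut), set as the call begins (left out, the last holds). The fingers move at their own pace and stop on an object; "force" is the grip in N (left out, the last holds). Time passes only in rows, so rows that do not move let the fingers close, or fill a call up. It gives the time, the measured TCP pose, the force, the opening and the grip force at its end, in the units of the state.
- robot.read_state(): the state, without advancing time (a new reading comes with each control period).
- cams.read_camera(name): name is "scene" or "top" or "wrist"; returns (picture, depth): 384x512x3 uint8, red, green, blue; 384x512 float32, m along the optical axis (not along the pixel's ray), 0 where there is no reading.
- cams.get_calibration(name): a dict with "fx", "fy", "cx", "cy" (pixels), "k1" (the pictures are not rectified: a ray, as slopes to the right and down, at radius r is drawn at 1 + k1 r^2 times it, then the intrinsics apply), "world_from_camera" (4x4, takes a point from camera to world coordinates). Camera axes: x right, y down, z forward; pixel columns grow to the right and rows downward; lengths in m; the calibration is good to about 2 mm. A picture is of the moment at which its call begins: read the wrist's pose just before it. get_calibration takes no time and is no camera call; for the wrist camera it gives the pose at the moment of the call.
- robot.close_job(): hands the job in; it is judged then, once.
The state is a dict: "t": time; "q": joint angles; "dq": joint speeds; "joint_torque": joint torques, N m; "tool_pos": TCP position; "orientation": TCP orientation; "force": force on the tool from outside, world axes, zero at the start; "wrist_torque": the same for the moment, N m; "opening": finger opening in m; "gripper_force": force on a finger pad.
Only numpy, scipy, OpenCV 4.12 (cv2) and the standard library are available. Lean on these libraries where they do the work, as an engineer would, in place of code of your own. Each camera call takes 0.05 s, during which the arm holds its last target. There are 200 camera calls.

## Working session

There is one attempt and no reset: what is moved stays moved. The work goes in short steps, Python scripts to look and compute and a tool call to move; the robot and the scene stay as the last step left them, time stands still between calls to the robot, and variables do not carry over. Pictures are saved under pics/ and viewed, at most 10 in all, crops included, and the job is handed in when it is done.

Besides the shell and the picture viewer there is one more tool, called after "Emit:" as name(argument=value, ...), one argument or row to a line, values as JSON. play_rows: Moves the arm, as the interface text tells. Shifts and turns lie within -1 to 1; 1 stands for 25 cm of shift or 60 degrees of turn. Its arguments: {"type":"object","properties":{"slide":{"type":"array"},"twist":{"type":"array"},"fingers":{"type":"number"},"force":{"type":"number"}},"required":["slide","twist"]}

```bash
mkdir -p pics
cat > h.py <<'E'
import numpy as np, cv2
from plant import robot, cams
def cal(n):
    c=cams.get_calibration(n); K=np.array([[c['fx'],0,c['cx']],[0,c['fy'],c['cy']],[0,0,1.]])
    return K,np.array([c['k1'],0,0,0,0.]),np.array(c['world_from_camera'])
def look(n):
    C=cal(n); im,d=cams.read_camera(n); np.savez('%s.npz'%n,im=im,d=d,K=C[0],D=C[1],T=C[2]); return im,d,C
def load(n):
    z=np.load('%s.npz'%n); return z['im'],z['d'],(z['K'],z['D'],z['T'])
def plane(C,uv,z):
    K,D,T=C; p=cv2.undistortPoints(np.array(uv,float).reshape(-1,1,2),K,D).reshape(-1,2)
    r=np.c_[p,np.ones(len(p))]@T[:3,:3].T; o=T[:3,3]
    return o+r*((z-o[2])/r[:,2])[:,None]
def cloud(d,C):
    K,D,T=C; h,w=d.shape; u,v=np.meshgrid(np.arange(w),np.arange(h))
    p=cv2.undistortPoints(np.stack([u,v],-1).reshape(-1,1,2).astype(float),K,D).reshape(-1,2)
    P=np.c_[p,np.ones(len(p))]*d.reshape(-1,1)
    return (P@T[:3,:3].T+T[:3,3]).reshape(h,w,3)
def proj(C,P):
    K,D,T=C; Ti=np.linalg.inv(T); r,_=cv2.Rodrigues(Ti[:3,:3])
    return cv2.projectPoints(np.array(P,float).reshape(-1,1,3),r,Ti[:3,3],K,D)[0].reshape(-1,2)
def save(im,name,box=None,s=1):
    if box: im=im[box[1]:box[3],box[0]:box[2]]
    cv2.imwrite('pics/'+name,cv2.cvtColor(cv2.resize(im,None,fx=s,fy=s,interpolation=cv2.INTER_CUBIC),cv2.COLOR_RGB2BGR))
E
python3 - <<'E'
from h import *
for n in ('top','scene'):
    im,d,C=look(n); print(n,C[2].round(3).tolist(),C[0][0,0],(d>0).mean())
    save(im,n+'0.png',s=1.5)
print(robot.read_state())
E
```

```text
top [[0.01, -0.996, 0.094, 0.319], [-1.0, -0.011, -0.013, 0.052], [0.014, -0.094, -0.996, 1.509], [0.0, 0.0, 0.0, 1.0]] 399.3209113226349 0.9958597819010416
scene [[-0.649, 0.481, -0.589, 1.121], [0.761, 0.41, -0.503, 0.587], [-0.0, -0.775, -0.632, 0.78], [0.0, 0.0, 0.0, 1.0]] 374.90713703408863 0.9951222737630209
{'t': 0.1, 'q': array([-1.32737618e+00,  1.31074510e-01,  1.48916286e+00,  3.63631441e-05,
        1.52302216e+00, -8.53873441e-02]), 'dq': array([-0.00095485, -0.00220374, -0.00175253, -0.00131919, -0.00043172,
       -0.00016787]), 'joint_torque': array([ 5.16465698e-04, -5.61342108e+01, -4.93094087e+01,  7.69631588e-02,
        2.91003438e-02, -7.06519472e-05]), 'tool_pos': array([ 0.19366508, -0.5673392 ,  0.21770314]), 'orientation': array([-3.09759014e+00, -5.13890908e-01,  1.49721572e-04]), 'force': array([-0.2573511 ,  0.00564367, -0.15152213]), 'wrist_torque': array([ 0.04027551,  0.01727087, -0.02118438]), 'gripper_force': 0.0, 'opening': 0.09325426953653905}
```

View pics/top0.png

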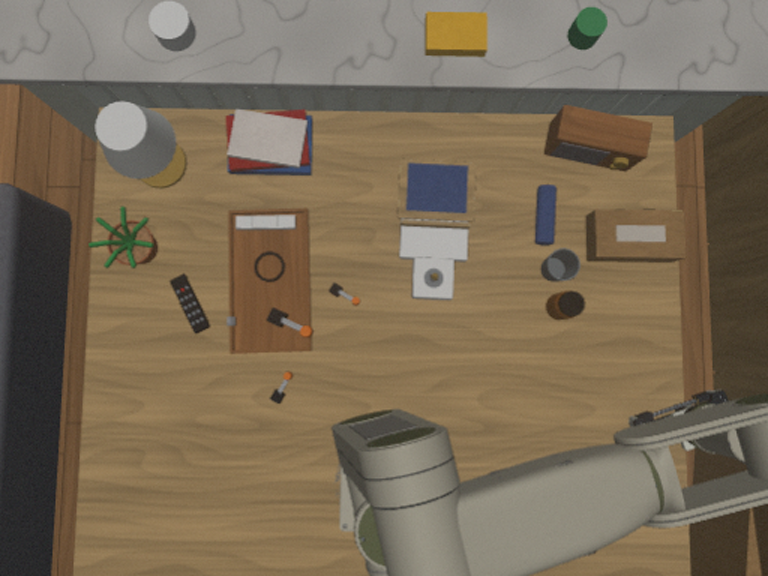

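View pics/scene0.png

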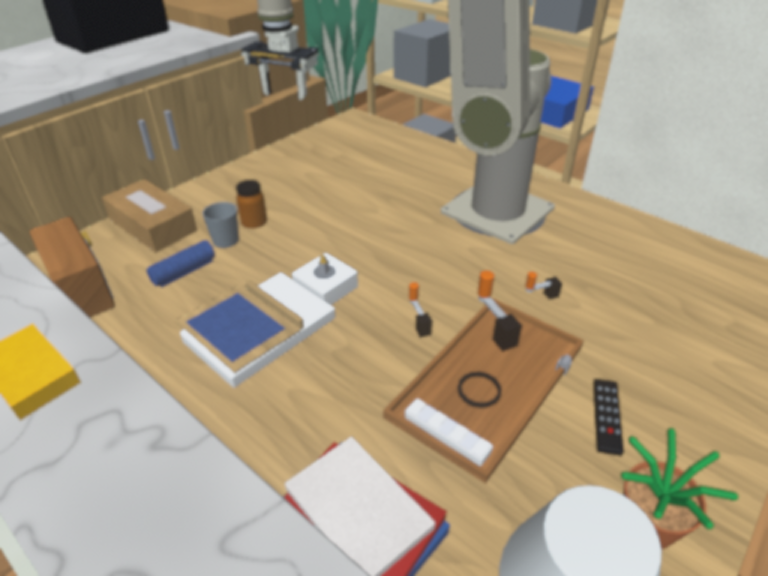

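Top view (×1.5 px): large crank hub (277,317) with knob (305,330), ring (269,266), shaft (433,277), organiser (265,222). Two smaller decoy cranks lie off the tray; jar, cup and case are on the right, well clear of the path.

Run:
```python
from h import *
im,d,C=load('top'); P=cloud(d,C)
for n,u,v,z in (('hub',277,317,.063),('knob',305,330,.11),('ring',269,266,.015),('shaft',433,277,.085)):
    print(n,plane(C,[[u/1.5,v/1.5]],z).round(4),P[int(v/1.5),int(u/1.5)].round(3))
hsv=cv2.cvtColor(im,cv2.COLOR_RGB2HSV)
s=robot.read_state(); R=cv2.Rodrigues(s['orientation'])[0]
T=cal('wrist')[2]; print('cam in tool',(R.T@(T[:3,3]-s['tool_pos'])).round(4),(R.T@T[:3,:3]).round(3).tolist(),cal('wrist')[0]); print('R',R.round(3))
# stand block white
m=((hsv[...,1]<40)&(hsv[...,2]>150)&(P[...,2]>.035)&(P[...,2]<.055)&(abs(P[...,1]+.1)<.15)&(P[...,0]<.6)&(P[...,0]>.3)).astype(np.uint8)
c=max(cv2.findContours(m,0,1)[0],key=cv2.contourArea); r=cv2.minAreaRect(c); print(r,plane(C,[r[0]],.045))
```

```text
hub [[0.4034 0.2626 0.063 ]] [0.405 0.266 0.059]
knob [[0.371  0.1899 0.11  ]] [0.371 0.191 0.113]
ring [[0.5341 0.2928 0.015 ]] [0.536 0.295 0.007]
shaft [[ 0.5022 -0.1115  0.085 ]] [ 0.505 -0.11   0.08 ]
cam in tool [ 0.0782  0.0005 -0.1664] [[-0.001, -0.959, -0.283], [1.0, -0.0, -0.001], [0.001, -0.283, 0.959]] [[309.37498252   0.         253.97718571]
 [  0.         309.37498252 198.30498523]
 [  0.           0.           1.        ]]
R [[ 0.946  0.323 -0.   ]
 [ 0.323 -0.946  0.002]
 [ 0.    -0.002 -1.   ]]
((288.7794189453125, 184.6323699951172), (26.541353225708008, 26.30352783203125), 2.726310968399048) [[ 0.50745068 -0.11657241  0.045     ]]
```

Emit:
play_rows(
  slide=[
    [0.11,-0.082,0],
    [0.11,-0.082,0],
    [0.11,-0.082,0],
    [0.11,-0.082,0],
    [0.11,-0.082,0],
    [0.11,-0.082,0],
    [0.11,-0.082,0],
    [0.11,-0.082,0],
  ],
  twist=[
    [0,0,0],
    [0,0,0],
    [0,0,0],
    [0,0,0],
    [0,0,0],
    [0,0,0],
    [0,0,0],
    [0,0,0],
  ],
  fingers=-1,
)

```text
t: 0.9
tool_pos: [0.3494, -0.3402, 0.2182]
orientation: [-3.099, -0.514, 0.0]
force: [-0.3, -0.8, 0.5]
opening: 0.093
gripper_force: 0.0
```

Emit:
play_rows(
  slide=[
    [0.11,-0.082,0.029],
    [0.11,-0.082,0.029],
    [0.11,-0.082,0.029],
    [0.11,-0.082,0.029],
    [0.11,-0.082,0.029],
    [0.11,-0.082,0.029],
    [0.11,-0.082,0.029],
    [0.11,-0.082,0.029],
  ],
  twist=[
    [0,0,0],
    [0,0,0],
    [0,0,0],
    [0,0,0],
    [0,0,0],
    [0,0,0],
    [0,0,0],
    [0,0,0],
  ],
)

```text
t: 1.7
tool_pos: [0.5046, -0.1139, 0.16]
orientation: [-3.099, -0.514, 0.001]
force: [-0.2, -1.1, 0.4]
opening: 0.093
gripper_force: 0.0
```

Run:
```python
from h import *
s=robot.read_state(); print(s['t'],s['tool_pos'],s['orientation'],s['q'].round(3))
im,d,C=look('wrist'); save(im,'w1.png',s=1.5)
np.save('sh_im.npy',im); import shutil; shutil.copy('wrist.npz','shaft.npz')
```

```text
1.7 [ 0.50463637 -0.11390641  0.15996625] [-3.09896035e+00 -5.14282795e-01  7.78775682e-04] [-0.321 -0.058  1.789 -0.     1.411  0.921]
```

View pics/w1.png

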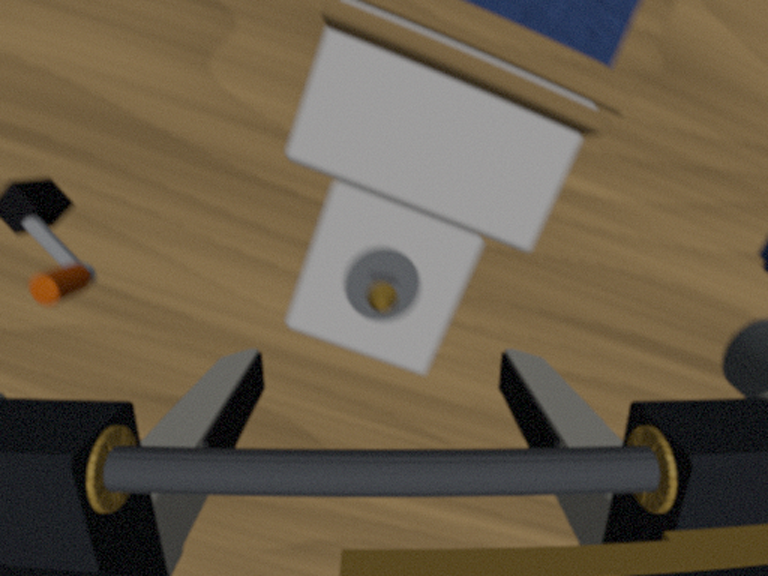

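Emit:
play_rows(
  slide=[
    [0,0,0.04],
    [0,0,0.04],
    [0,0,0.04],
    [0,0,0.04],
    [0,0,0.04],
    [0,0,0.04],
    [0,0,0],
    [0,0,0],
  ],
  twist=[
    [0,0,0],
    [0,0,0],
    [0,0,0],
    [0,0,0],
    [0,0,0],
    [0,0,0],
    [0,0,0],
    [0,0,0],
  ],
)

```text
t: 2.55
tool_pos: [0.5041, -0.1154, 0.1004]
orientation: [-3.099, -0.514, 0.001]
force: [0.1, -0.3, 0.4]
opening: 0.0927
gripper_force: 0.0
```

Run:
```python
from h import *
s=robot.read_state(); print(s['t'],s['tool_pos'],s['orientation'],s['q'].round(3))
ims=[]
for i in range(6):
    im,d,C=look('wrist'); ims.append(im.astype(float))
im=np.mean(ims,0).astype(np.uint8); np.savez('shaft2.npz',im=im,d=d,K=C[0],D=C[1],T=C[2])
u,v=proj(C,[[.504,-.113,.06]])[0].astype(int); print(u,v)
save(im,'w2.png',(u-45,v-36,u+45,v+36),8)
```

```text
2.55 [ 0.5040881  -0.11541006  0.10041769] [-3.09901253e+00 -5.13844758e-01  7.58161153e-04] [-0.324 -0.003  1.849  0.     1.297  0.918]
249 220
```

View pics/w2.png

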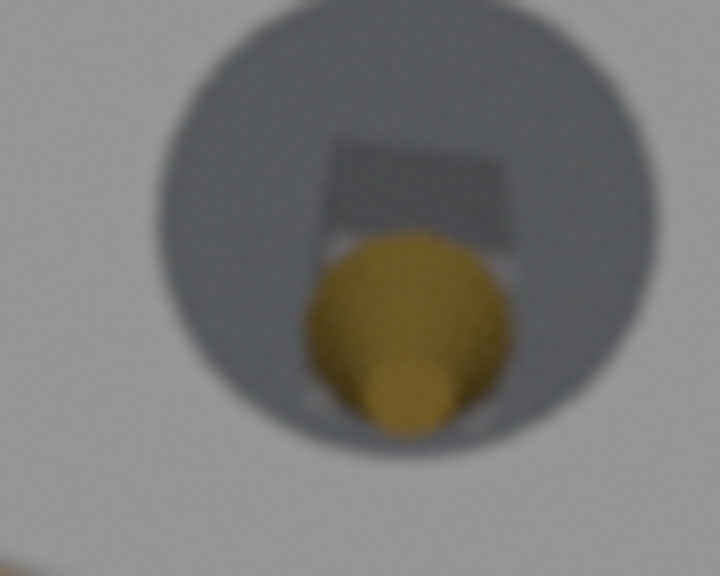

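The crop shows the square shaft's far face (foot edge from (337,143) to (502,160)), light cap corners peeping out from under the cone at about (340,240), (510,255), (318,403), (488,420), and the cone top at (408,398).

Run:
```python
from h import *
z=np.load('shaft2.npz');C=(z['K'],z['D'],z['T']); im=z['im']
cr=lambda p:np.array(p)/8.-.44+[249-45,220-36]
f=plane(C,cr([[337,143],[502,160]]),.045); e=f[1]-f[0]; print('foot',f.round(4),np.hypot(*e[:2]),np.degrees(np.arctan2(e[1],e[0])))
t=plane(C,cr([[340,237],[513,253],[318,403],[488,420]]),.073); print(t.round(4),t.mean(0))
for i,j in((0,1),(2,3),(0,2),(1,3)): e=t[j]-t[i]; print(np.hypot(*e[:2]),np.degrees(np.arctan2(e[1],e[0])))
print('cone top',plane(C,cr([[408,398]]),.087),'disc',plane(C,cr([[408,228]]),.045))
hsv=cv2.cvtColor(im,cv2.COLOR_RGB2HSV); m=((hsv[...,0]<30)&(hsv[...,1]>150)).astype(np.uint8); m[:180]=0;m[245:]=0;m[:,:235]=0;m[:,275:]=0
print(cv2.boundingRect(m))
# block top corners
# ring & crank from scene+top
```

```text
foot [[ 0.5123 -0.1066  0.045 ]
 [ 0.5158 -0.1219  0.045 ]] 0.015634789785095558 -77.33787236085126
[[ 0.513  -0.1074  0.073 ]
 [ 0.5163 -0.1215  0.073 ]
 [ 0.4982 -0.1103  0.073 ]
 [ 0.5014 -0.1245  0.073 ]] [ 0.50723474 -0.11594462  0.073     ]
0.014483175464801297 -76.77906222034163
0.01454788553411941 -77.36045094372588
0.015057098902286386 -168.75102328459582
0.01520258415781458 -168.4909633609401
cone top [[ 0.50670824 -0.11550227  0.087     ]] disc [[ 0.50648979 -0.1156502   0.045     ]]
(243, 214, 24, 23)
```

Emit:
play_rows(
  slide=[
    [0,0,-0.2],
    [0.015,-0.195,0],
    [0.015,-0.195,0],
    [0.015,-0.195,0],
    [0.015,-0.195,0],
    [0.015,-0.195,0],
    [0.015,-0.195,0],
    [0.015,-0.195,0],
  ],
  twist=[
    [0,0,0],
    [0,0,0],
    [0,0,0],
    [0,0,0],
    [0,0,0],
    [0,0,0],
    [0,0,0],
    [0,0,0],
  ],
)

```text
t: 3.65
tool_pos: [0.4184, 0.218, 0.1513]
orientation: [-3.099, -0.514, -0.002]
force: [0.5, -0.2, 0.8]
opening: 0.0928
gripper_force: 0.0
```

Emit:
play_rows(
  slide=[
    [0,-0.195,-0.04],
    [0,0,0],
    [0,0,0],
    [0,0,0],
    [0,0,0],
    [0,0,0],
    [0,0,0],
    [0,0,0],
  ],
  twist=[
    [0,0,0],
    [0,0,-0.131],
    [0,0,-0.131],
    [0,0,-0.131],
    [0,0,-0.131],
    [0,0,-0.131],
    [0,0,-0.131],
    [0,0,0],
  ],
)

```text
t: 4.45
tool_pos: [0.4033, 0.2624, 0.1609]
orientation: [2.633, 1.714, 0.001]
force: [-0.1, 0.8, 1.1]
opening: 0.0932
gripper_force: 0.0
```

Run:
```python
from h import *
s=robot.read_state(); print(s['t'],s['tool_pos'],s['orientation'],s['q'].round(3))
im,d,C=look('wrist'); save(im,'w3.png',s=1.5)
```

```text
4.45 [0.40326641 0.26235711 0.16089972] [2.63268917e+00 1.71414776e+00 7.33289556e-04] [ 0.47  -0.162  1.884  0.     1.42   0.887]
```

View pics/w3.png

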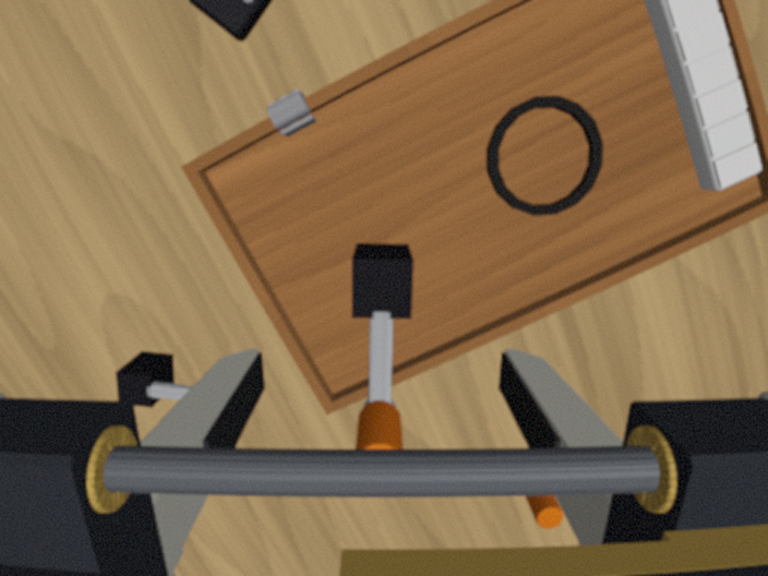

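The hub is at about (382,285), its near top edge running (352,317)–(411,317), the arm straight down the picture to the knob at (380,425); the ring is at (545,155).

Run:
```python
from h import *
im,d,C=load('wrist'); g=im.max(2).astype(int)
s=robot.read_state(); R=cv2.Rodrigues(s['orientation'])[0]; print('tool yaw',np.degrees(np.arctan2(R[1,0],R[0,0])))
m=(g<60).astype(np.uint8); n,l,st,ce=cv2.connectedComponentsWithStats(m)
for i in range(1,n):
    x,y,w,h,a=st[i]
    if a>300 and 200<ce[i][0]<420 and ce[i][1]<230: print(st[i],ce[i])
h=l==l[185,250]; 
rows=[(v,np.where(h[v])[0].min(),np.where(h[v])[0].max()) for v in range(165,213,6)]; print(rows)
e=[[352/1.5-.17,317/1.5-.17],[411/1.5-.17,317/1.5-.17]]
P=plane(C,e,.063); print(P.round(4),np.hypot(*(P[1]-P[0])[:2]),np.degrees(np.arctan2(*(P[1]-P[0])[1::-1])))
A=plane(C,[[381.5/1.5,316/1.5],[380/1.5,398/1.5]],.063); v=A[1]-A[0]; print('arm yaw',np.degrees(np.arctan2(v[1],v[0])),np.hypot(*v[:2]))
v/=np.linalg.norm(v); c=P.mean(0)-.018*v; print('hub c',c, 'tool',R.T@(c-s['tool_pos']))
cs=[k for k in cv2.findContours(m,cv2.RETR_EXTERNAL,1)[0] if cv2.pointPolygonTest(k,(363,103),False)>0]
k=cs[0].reshape(-1,2); Q=plane(C,k,.013)[:,:2]; (cx,cy),r=cv2.minEnclosingCircle(Q.astype(np.float32)); print('ring',cx,cy,r,Q.mean(0))
```

```text
tool yaw 65.83943753645892
[ 325   65   76   78 1453] [364.65519615 102.52924983]
[ 236  163   39   49 1745] [254.45386819 186.30601719]
[(165, np.int64(238), np.int64(271)), (171, np.int64(236), np.int64(273)), (177, np.int64(236), np.int64(273)), (183, np.int64(236), np.int64(273)), (189, np.int64(236), np.int64(273)), (195, np.int64(236), np.int64(273)), (201, np.int64(236), np.int64(273)), (207, np.int64(236), np.int64(272))]
[[0.3821 0.2588 0.063 ]
 [0.4145 0.2444 0.063 ]] 0.03547707122169229 -23.8814949062853
arm yaw -114.86719641084852 0.05509671142063617
hub c [0.40588036 0.26791689 0.063     ] tool [6.13436064e-03 8.44005413e-05 9.78759659e-02]
ring 0.5345418453216553 0.29406747221946716 0.0384543314576149 [0.5347759  0.29475256]
```

Emit:
play_rows(
  slide=[
    [0.0245,0,0],
    [0,0,0.1],
    [0,0,0.1],
    [0,0,0.1],
    [0,0,0.1],
    [0,0,0.1],
    [0,0,0.045],
    [0,0,0],
  ],
  twist=[
    [0,0,0],
    [0,0,0],
    [0,0,0],
    [0,0,0],
    [0,0,0],
    [0,0,0],
    [0,0,0],
    [0,0,0],
  ],
)

```text
t: 5.3
tool_pos: [0.4044, 0.2673, 0.0227]
orientation: [-2.636, -1.709, 0.005]
force: [-0.5, 0.2, 0.3]
opening: 0.093
gripper_force: 0.0
```

Emit:
play_rows(
  slide=[
    [0,0,0],
    [0,0,0],
    [0,0,0],
    [0,0,0],
    [0,0,0],
    [0,0,0],
    [0,0,0],
    [0,0,0],
  ],
  twist=[
    [0,0,0],
    [0,0,0],
    [0,0,0],
    [0,0,0],
    [0,0,0],
    [0,0,0],
    [0,0,0],
    [0,0,0],
  ],
  fingers=1,
  force=45,
)

```text
t: 6.1
tool_pos: [0.4057, 0.2678, 0.0244]
orientation: [2.635, 1.711, 0.0]
force: [-0.5, -0.2, 0.7]
opening: 0.0359
gripper_force: 44.9
```

Emit:
play_rows(
  slide=[
    [0,0,-0.15],
    [0,0,-0.15],
    [0,0,-0.15],
    [0,0,-0.15],
    [-0.1233,0.0997,0],
    [-0.1233,0.0997,0],
    [-0.1233,0.0997,0],
    [-0.1233,0.0997,0],
  ],
  twist=[
    [0,0,0],
    [0,0,0],
    [0,0,0],
    [0,0,0],
    [0,0,0],
    [0,0,0],
    [0,0,0],
    [0,0,0],
  ],
)

```text
t: 6.9
tool_pos: [0.4463, 0.1132, 0.1739]
orientation: [-2.634, -1.712, 0.001]
force: [1.4, 0.2, -2.4]
opening: 0.0358
gripper_force: 44.9
```

Emit:
play_rows(
  slide=[
    [-0.1233,0.0997,0],
    [-0.1233,0.0997,0],
    [-0.1233,0.0997,0],
    [-0.1233,0.0997,0],
    [-0.1233,0.0997,0],
    [-0.1233,0.0997,0],
    [0,0,0],
    [0,0,0],
  ],
  twist=[
    [0,0,0],
    [0,0,0],
    [0,0,0],
    [0,0,0],
    [0,0,0],
    [0,0,0],
    [0,0,-0.1406],
    [0,0,-0.1406],
  ],
)

```text
t: 7.7
tool_pos: [0.5074, -0.1164, 0.1733]
orientation: [-2.351, -2.081, 0.001]
force: [0.3, 1.4, -2.7]
opening: 0.0356
gripper_force: 44.9
```

Emit:
play_rows(
  slide=[
    [0,0,0],
    [0,0,0],
    [0,0,0],
    [0,0,0],
    [0,0,0],
    [0,0,0],
    [0,0,0],
    [0,0,0],
  ],
  twist=[
    [0,0,-0.1406],
    [0,0,-0.1406],
    [0,0,-0.1406],
    [0,0,-0.1406],
    [0,0,-0.1406],
    [0,0,-0.1406],
    [0,0,-0.1406],
    [0,0,-0.1406],
  ],
)

```text
t: 8.5
tool_pos: [0.5074, -0.115, 0.1735]
orientation: [-0.794, -3.038, -0.0]
force: [0.5, -0.9, -3.0]
opening: 0.0358
gripper_force: 44.9
```

Emit:
play_rows(
  slide=[
    [0,0,0],
    [0,0,0],
    [0,0,0],
    [0,0,0],
    [0,0,0],
    [0,0,0],
    [0,0,0],
    [0,0,0],
  ],
  twist=[
    [0,0,-0.1406],
    [0,0,-0.1406],
    [0,0,-0.1406],
    [0,0,-0.1406],
    [0,0,-0.1406],
    [0,0,0],
    [0,0,0],
    [0,0,0],
  ],
)

```text
t: 9.3
tool_pos: [0.5078, -0.1151, 0.1741]
orientation: [0.337, -3.123, -0.0]
force: [0.2, 0.6, -3.4]
opening: 0.0357
gripper_force: 44.9
```

Run:
```python
from h import *
s=robot.read_state(); R=cv2.Rodrigues(s['orientation'])[0]
print(s['t'],s['tool_pos'],np.degrees(np.arctan2(R[1,0],R[0,0])),R[:,2],s['q'].round(3),s['opening'])
print('d tool',R.T@(np.array([.5067,-.1157,s['tool_pos'][2]])-s['tool_pos']))
im,d,C=look('top')
# rest plane tilt: blue points
P=cloud(d,C);h=cv2.cvtColor(im,cv2.COLOR_RGB2HSV); m=(h[...,0]>105)&(h[...,0]<130)&(h[...,1]>80)&(abs(P[...,1]+.11)<.12)&(P[...,0]>.6)&(P[...,0]<.95)
Q=P[m]; c=Q.mean(0); n=np.linalg.svd(Q-c)[2][2]; print(m.sum(),'tilt',np.arccos(abs(n[2])))
im,d,C=look('wrist'); save(im,'w4.png',s=1.5)
```

```text
9.3 [ 0.50780698 -0.11509824  0.17411246] -167.66398497585857 [-5.07546729e-04  1.78585884e-04 -9.99999855e-01] [-0.321 -0.059  1.764  0.     1.437 -2.107] 0.035708191263653245
d tool [ 1.20998062e-03 -3.51368319e-04  4.54376070e-07]
995 tilt 0.027572333613118137
```

View pics/w4.png

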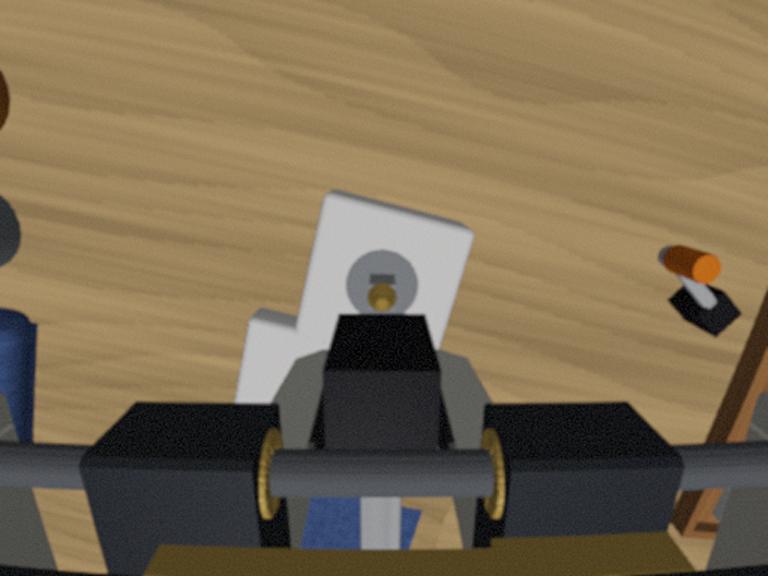

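Here the shaft face (383,279) is level with the picture rows, so the crank is lined up; the cone top is at (383,304).

Run:
```python
from h import *
im,d,C=load('wrist'); s=robot.read_state(); R=cv2.Rodrigues(s['orientation'])[0]
p=plane(C,[[382.5/1.5-.2,303/1.5-.2]],.087)[0]; q=plane(C,[[381.5/1.5-.2,284/1.5-.2]],.045)[0]; print(p,q, R.T@(p-s['tool_pos']))
c=plane(C,[[366/1.5,274/1.5],[395/1.5,276/1.5]],.045); v=c[1]-c[0]; print(np.degrees(np.arctan2(v[1],v[0])))
```

```text
[ 0.50621791 -0.1151355   0.087     ] [ 0.50610163 -0.11568376  0.045     ] [0.00164359 0.00034389 0.08724787]
98.27999365831154
```

Emit:
play_rows(
  slide=[
    [0.0056,0,0.07],
    [0,0,0.07],
    [0,0,0.07],
    [0,0,0.07],
    [0,0,0.012],
    [0,0,0.012],
    [0,0,0.012],
    [0,0,0.012],
  ],
  twist=[
    [0,0,0],
    [0,0,0],
    [0,0,0],
    [0,0,0],
    [0,0,0],
    [0,0,0],
    [0,0,0],
    [0,0,0],
  ],
)

```text
t: 10.2
tool_pos: [0.5074, -0.1157, 0.0933]
orientation: [-0.343, 3.121, -0.001]
force: [0.5, -0.0, -2.9]
opening: 0.0358
gripper_force: 44.9
```

Emit:
play_rows(
  slide=[
    [0,0,0.012],
    [0,0,0.012],
    [0,0,0.012],
    [0,0,0],
    [0,0,0],
    [0,0,0],
    [0,0,0],
    [0,0,0],
  ],
  twist=[
    [0,0,0],
    [0,0,0],
    [0,0,0],
    [0,0,0],
    [0,0,0],
    [0,0,0],
    [0,0,0],
    [0,0,0],
  ],
)

```text
t: 11.0
tool_pos: [0.5067, -0.1154, 0.0834]
orientation: [-0.343, 3.123, -0.0]
force: [1.4, -0.0, -3.3]
opening: 0.0358
gripper_force: 44.9
```

Emit:
play_rows(
  slide=[
    [0,0,0.02],
    [0,0,0.02],
    [0,0,0.02],
    [0,0,0.016],
    [0,0,0.008],
    [0,0,0.004],
    [0,0,0],
    [0,0,0],
  ],
  twist=[
    [0,0,0],
    [0,0,0],
    [0,0,0],
    [0,0,0],
    [0,0,0],
    [0,0,0],
    [0,0,0],
    [0,0,0],
  ],
)

```text
t: 11.8
tool_pos: [0.5067, -0.1154, 0.0614]
orientation: [-0.343, 3.123, 0.0]
force: [2.2, 0.3, -1.7]
opening: 0.0358
gripper_force: 44.9
```

Emit:
play_rows(
  slide=[
    [0,0,0.004],
    [0,0,0],
    [0,0,0],
    [0,0,0],
    [0,0,0],
    [0,0,0],
    [0,0,0],
    [0,0,0],
  ],
  twist=[
    [0,0,0],
    [0,0,0],
    [0,0,0],
    [0,0,0],
    [0,0,0],
    [0,0,0],
    [0,0,0],
    [0,0,0],
  ],
)

```text
t: 12.6
tool_pos: [0.5067, -0.1154, 0.0614]
orientation: [-0.343, 3.123, -0.0]
force: [-1.8, 2.0, 7.6]
opening: 0.0359
gripper_force: 44.9
```

Emit:
play_rows(
  slide=[
    [0,0,-0.002],
    [0,0,0],
    [0,0,0],
    [0,0,0],
    [0,0,0],
    [0,0,0],
    [0,0,0],
    [0,0,0],
  ],
  twist=[
    [0,0,0.1],
    [0,0,0.1],
    [0,0,0.1],
    [0,0,0.1],
    [0,0,0.1],
    [0,0,0.1],
    [0,0,0.1],
    [0,0,0.1],
  ],
)

```text
t: 13.4
tool_pos: [0.5075, -0.1152, 0.0614]
orientation: [0.962, 2.989, 0.001]
force: [3.2, 2.7, -0.5]
opening: 0.0357
gripper_force: 44.9
```

```bash
cat >> h.py <<'E'
def tilt():
    im,d,C=look('top'); P=cloud(d,C);h=cv2.cvtColor(im,cv2.COLOR_RGB2HSV)
    m=(h[...,0]>105)&(h[...,0]<130)&(h[...,1]>80)&(abs(P[...,1]+.13)<.13)&(P[...,0]>.6)&(P[...,0]<.95)
    Q=P[m]; n=np.linalg.svd(Q-Q.mean(0))[2][2]; return m.sum(),np.arccos(abs(n[2])),Q[:,2].max()
def st():
    s=robot.read_state(); R=cv2.Rodrigues(s['orientation'])[0]
    print(s['t'],s['tool_pos'].round(4),'yaw',np.degrees(np.arctan2(R[1,0],R[0,0])).round(2),R[:,2].round(4),s['q'].round(3),s['force'].round(1),s['wrist_torque'].round(2)); return s,R
E
python3 -c "
from h import *
st();print(tilt())"
```

```text
13.4 [ 0.5075 -0.1152  0.0614] yaw 144.31 [ 1.9e-03  1.0e-04 -1.0e+00] [-3.220e-01  5.000e-02  1.871e+00  1.000e-03  1.219e+00 -1.271e+00] [ 3.2  2.7 -0.5] [ 0.42 -0.85  0.18]
(np.int64(1178), np.float64(0.13315814992303981), np.float64(0.07315820170777765))
```

Emit:
play_rows(
  slide=[
    [0,0,0],
    [0,0,0],
    [0,0,0],
    [0,0,0],
    [0,0,0],
    [0,0,0],
    [0,0,0],
    [0,0,0],
  ],
  twist=[
    [0,0,0.14],
    [0,0,0.14],
    [0,0,0.14],
    [0,0,0.14],
    [0,0,0.14],
    [0,0,0.14],
    [0,0,0.14],
    [0,0,0.14],
  ],
)

```text
t: 14.25
tool_pos: [0.5072, -0.1154, 0.0614]
orientation: [2.456, 1.958, 0.001]
force: [2.2, 2.9, 1.0]
opening: 0.0352
gripper_force: 44.9
```

Emit:
play_rows(
  slide=[
    [0,0,0],
    [0,0,0],
    [0,0,0],
    [0,0,0],
    [0,0,0],
    [0,0,0],
    [0,0,0],
    [0,0,0],
  ],
  twist=[
    [0,0,0.14],
    [0,0,0.14],
    [0,0,0.14],
    [0,0,0.14],
    [0,0,0.14],
    [0,0,0.14],
    [0,0,0.14],
    [0,0,0.14],
  ],
)

```text
t: 15.05
tool_pos: [0.507, -0.1152, 0.0614]
orientation: [-3.129, -0.272, -0.001]
force: [0.5, 3.4, 0.9]
opening: 0.0358
gripper_force: 44.9
```

```bash
python3 -c "
from h import *
st();print(tilt())"
```

```text
15.05 [ 0.507  -0.1152  0.0614] yaw 9.94 [ 7.e-04  3.e-04 -1.e+00] [-3.220e-01  5.000e-02  1.871e+00  1.000e-03  1.220e+00  1.075e+00] [0.5 3.4 0.9] [ 0.6  -0.23  0.2 ]
(np.int64(1203), np.float64(0.5410880399427712), np.float64(0.12158880400403826))
```

Emit:
play_rows(
  slide=[
    [0,0,0],
    [0,0,0],
    [0,0,0],
    [0,0,0],
    [0,0,0],
    [0,0,-0.12],
    [0,0,-0.15],
    [0,0,-0.16],
  ],
  twist=[
    [0,0,0],
    [0,0,0],
    [0,0,0],
    [0,0,0],
    [0,0,0],
    [0,0,0],
    [0,0,0],
    [0,0,0],
  ],
  fingers=-1,
)

```text
t: 15.9
tool_pos: [0.5057, -0.1152, 0.1687]
orientation: [-3.128, -0.279, 0.003]
force: [0.8, 0.3, 0.1]
opening: 0.0919
gripper_force: 0.0
```

Emit:
play_rows(
  slide=[
    [0,0,0],
    [0,0,0],
    [0,0,0],
    [0,0,0],
    [0,0,0],
    [0,0,0],
    [0,0,0],
    [0,0,0],
  ],
  twist=[
    [0,0,-0.14],
    [0,0,-0.14],
    [0,0,-0.14],
    [0,0,-0.14],
    [0,0,-0.14],
    [0,0,-0.14],
    [0,0,-0.14],
    [0,0,-0.14],
  ],
)

```text
t: 16.7
tool_pos: [0.5066, -0.1155, 0.1683]
orientation: [-2.446, -1.971, 0.0]
force: [-0.4, 0.4, -0.5]
opening: 0.093
gripper_force: 0.0
```

Emit:
play_rows(
  slide=[
    [0,0,0],
    [0,0,0],
    [0,0,0],
    [0,0,0],
    [0,0,0],
    [0,0,0],
    [0,0,0],
    [0,0,0],
  ],
  twist=[
    [0,0,-0.14],
    [0,0,-0.14],
    [0,0,-0.14],
    [0,0,-0.14],
    [0,0,-0.14],
    [0,0,-0.14],
    [0,0,-0.14],
    [0,0,-0.14],
  ],
)

```text
t: 17.5
tool_pos: [0.5065, -0.1155, 0.1683]
orientation: [-0.947, -2.995, 0.0]
force: [0.0, -0.0, -0.1]
opening: 0.0929
gripper_force: 0.0
```

Emit:
play_rows(
  slide=[
    [0,0,0],
    [0,0,0],
    [0,0,0],
    [0,0,0],
    [0,0,0],
    [0,0,0],
    [0,0,0],
    [0,0,0],
  ],
  twist=[
    [0,0,-0.14],
    [0,0,-0.14],
    [0,0,-0.14],
    [0,0,-0.14],
    [0,0,-0.14],
    [0,0,-0.06],
    [0,0,0],
    [0,0,0],
  ],
)

```text
t: 18.3
tool_pos: [0.5066, -0.1155, 0.1683]
orientation: [0.275, -3.129, -0.0]
force: [0.4, 0.4, 0.3]
opening: 0.093
gripper_force: 0.0
```

Run:
```python
from h import *
st();print(tilt())
im,d,C=look('wrist'); save(im,'w5.png',s=1.5)
```

```text
18.3 [ 0.5066 -0.1155  0.1683] yaw -169.97 [-1.e-04  0.e+00 -1.e+00] [-0.323 -0.059  1.774 -0.     1.426 -2.069] [0.4 0.4 0.3] [ 0.14 -0.14  0.01]
(np.int64(1043), np.float64(0.538506306595628), np.float64(0.12064175756796258))
```

View pics/w5.png

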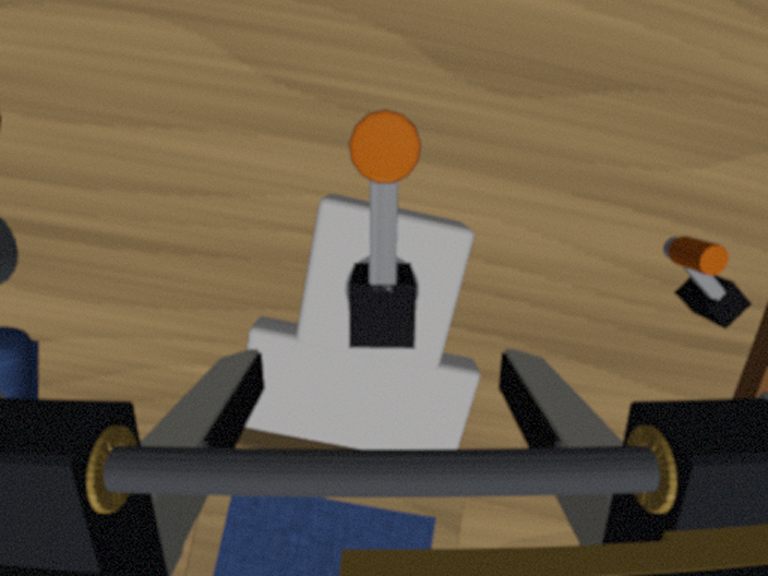

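The crank stands on the shaft, hub at (383,305), knob at (385,147), aligned with the tool and on the camera side.

Emit:
play_rows(
  slide=[
    [0,0,0.08],
    [0,0,0.08],
    [0,0,0.06],
    [0,0,0.04],
    [0,0,0.03],
    [0,0,0.03],
    [0,0,0.02],
    [0,0,0.02],
  ],
  twist=[
    [0,0,0],
    [0,0,0],
    [0,0,0],
    [0,0,0],
    [0,0,0],
    [0,0,0],
    [0,0,0],
    [0,0,0],
  ],
)

```text
t: 19.2
tool_pos: [0.507, -0.1156, 0.0784]
orientation: [-0.278, 3.129, -0.0]
force: [0.1, -0.2, 0.2]
opening: 0.0928
gripper_force: 0.0
```

Emit:
play_rows(
  slide=[
    [0,0,0.01],
    [0,0,0.01],
    [0,0,0.01],
    [0,0,0.01],
    [0,0,0.01],
    [0,0,0.01],
    [0,0,0],
    [0,0,0],
  ],
  twist=[
    [0,0,0],
    [0,0,0],
    [0,0,0],
    [0,0,0],
    [0,0,0],
    [0,0,0],
    [0,0,0],
    [0,0,0],
  ],
)

```text
t: 20.0
tool_pos: [0.5066, -0.1154, 0.0634]
orientation: [0.278, -3.129, -0.0]
force: [0.6, -0.0, -0.5]
opening: 0.0929
gripper_force: 0.0
```

Emit:
play_rows(
  slide=[
    [0,0,0],
    [0,0,0],
    [0,0,0],
    [0,0,0],
    [0,0,0],
    [0,0,0],
    [0,0,0],
    [0,0,0],
  ],
  twist=[
    [0,0,0],
    [0,0,0],
    [0,0,0],
    [0,0,0],
    [0,0,0],
    [0,0,0],
    [0,0,0],
    [0,0,0],
  ],
  fingers=1,
  force=50,
)

```text
t: 20.8
tool_pos: [0.5066, -0.1152, 0.0634]
orientation: [0.278, -3.129, -0.001]
force: [-0.3, 1.1, -0.4]
opening: 0.0354
gripper_force: 49.9
```

Emit:
play_rows(
  slide=[
    [0,0,0],
    [0,0,0],
    [0,0,0],
    [0,0,0],
    [0,0,0],
    [0,0,0],
    [0,0,0],
    [0,0,0],
  ],
  twist=[
    [0,0,0.14],
    [0,0,0.14],
    [0,0,0.14],
    [0,0,0.14],
    [0,0,0.14],
    [0,0,0.14],
    [0,0,0.14],
    [0,0,0.14],
  ],
)

```text
t: 21.6
tool_pos: [0.5069, -0.1145, 0.0634]
orientation: [-1.508, -2.756, -0.002]
force: [0.2, 5.6, 1.2]
opening: 0.0357
gripper_force: 49.9
```

Emit:
play_rows(
  slide=[
    [0,0,0],
    [0,0,0],
    [0,0,0],
    [0,0,0],
    [0,0,0],
    [0,0,0],
    [0,0,0],
    [0,0,0],
  ],
  twist=[
    [0,0,0.14],
    [0,0,0.14],
    [0,0,0.14],
    [0,0,0.14],
    [0,0,0.1],
    [0,0,0],
    [0,0,0],
    [0,0,0],
  ],
)

```text
t: 22.4
tool_pos: [0.5073, -0.1144, 0.0634]
orientation: [-2.346, -2.089, -0.003]
force: [4.1, 4.9, -1.4]
opening: 0.0354
gripper_force: 49.9
```

```bash
python3 -c "
from h import *
st();print(tilt())"
```

```text
22.4 [ 0.5073 -0.1144  0.0634] yaw 83.35 [ 0.0014  0.0016 -1.    ] [-0.322  0.048  1.87   0.002  1.223 -0.206] [ 4.1  4.9 -1.4] [ 0.85 -0.69 -0.02]
(np.int64(32), np.float64(0.8925479223166783), np.float64(0.1487266401533307))
```

Emit:
play_rows(
  slide=[
    [0,0,0],
    [0,0,0],
    [0,0,0],
    [0,0,0],
    [0,0,0],
    [0,0,0],
    [0,0,0],
    [0,0,0],
  ],
  twist=[
    [0,0,0.05],
    [0,0,0.05],
    [0,0,0.05],
    [0,0,0],
    [0,0,0],
    [0,0,0],
    [0,0,0],
    [0,0,0],
  ],
)

```text
t: 23.25
tool_pos: [0.5075, -0.1144, 0.0634]
orientation: [-2.502, -1.899, -0.003]
force: [3.8, 5.5, -2.3]
opening: 0.0356
gripper_force: 49.9
```

Run:
```python
from h import *
st();print(tilt())
im,d,C=look('scene');P=cloud(d,C);h=cv2.cvtColor(im,cv2.COLOR_RGB2HSV)
# board points by depth: between x .64-.85, y -.26..0.02, z .06-.2
m=(P[...,0]>.66)&(P[...,0]<.85)&(abs(P[...,1]+.145)<.06)&(P[...,2]>.06)&(P[...,2]<.2)
Q=P[m];print(m.sum())
if m.sum()>50:
    n=np.linalg.svd(Q-Q.mean(0),full_matrices=False)[2][2];print('tilt scene',np.arccos(abs(n[2])),Q.max(0))
im,d,C=load('top');P=cloud(d,C);m=(P[...,0]>.66)&(P[...,0]<.85)&(abs(P[...,1]+.145)<.05)&(P[...,2]>.06)&(P[...,2]<.2)
Q=P[m];n=np.linalg.svd(Q-Q.mean(0),full_matrices=False)[2][2];print(m.sum(),'tilt top',np.arccos(abs(n[2])),Q.max(0))
```

```text
23.25 [ 0.5075 -0.1144  0.0634] yaw 74.4 [ 0.0016  0.0014 -1.    ] [-0.322  0.048  1.87   0.002  1.223 -0.05 ] [ 3.8  5.5 -2.3] [ 0.85 -0.89  0.56]
(np.int64(29), np.float64(0.8789705746131198), np.float64(0.14463032175509394))
331
tilt scene 0.8479877259495148 [ 0.7520228  -0.08511793  0.16099548]
860 tilt top 0.8615074164897452 [ 0.74885326 -0.09520968  0.16269684]
```

Emit:
play_rows(
  slide=[
    [0,0,0],
    [0,0,0],
    [0,0,-0.06],
    [0,0,-0.06],
    [0,0,-0.12],
    [0,0,-0.12],
    [0,0,-0.12],
    [0,0,0],
  ],
  twist=[
    [0,0,-0.07],
    [0,0,0],
    [0,0,0],
    [0,0,0],
    [0,0,0],
    [0,0,0],
    [0,0,0],
    [0,0,0],
  ],
)

```text
t: 24.15
tool_pos: [0.5091, -0.1163, 0.1879]
orientation: [2.427, 1.985, 0.006]
force: [0.6, -1.2, -2.5]
opening: 0.0362
gripper_force: 49.9
```

Run:
```python
from h import *
s,R=st(); print(R.T@(np.array([.5345,.2943,s['tool_pos'][2]])-s['tool_pos']),tilt(), s['opening'])
im,d,C=load('top');P=cloud(d,C);m=(P[...,0]>.66)&(P[...,0]<.85)&(abs(P[...,1]+.145)<.05)&(P[...,2]>.06)&(P[...,2]<.2)
Q=P[m];n=np.linalg.svd(Q-Q.mean(0),full_matrices=False)[2][2];print(m.sum(),'tilt top',np.arccos(abs(n[2])))
```

```text
24.15 [ 0.5091 -0.1163  0.1879] yaw 78.54 [ 0.007  -0.0024 -1.    ] [-0.323 -0.072  1.751 -0.     1.456 -0.123] [ 0.6 -1.2 -2.5] [-0.12 -0.13  0.01]
[ 0.40742922 -0.05667012 -0.00079605] (np.int64(20), np.float64(0.8344935313411527), np.float64(0.13832610596679595)) 0.036159493478844125
656 tilt top 0.8595730968776955
```

Emit:
play_rows(
  slide=[
    [0.1358,-0.0185,0],
    [0.1358,-0.0185,0],
    [0.1358,-0.0185,0],
    [0.1358,-0.0185,0],
    [0.1358,-0.0185,0],
    [0.1358,-0.0185,0],
    [0.1358,-0.0185,0],
    [0.1358,-0.0185,0],
  ],
  twist=[
    [0,0,0],
    [0,0,0],
    [0,0,0],
    [0,0,0],
    [0,0,0],
    [0,0,0],
    [0,0,0],
    [0,0,0],
  ],
)

```text
t: 25.0
tool_pos: [0.5228, 0.1592, 0.1803]
orientation: [-2.431, -1.987, 0.006]
force: [0.9, -0.1, -4.1]
opening: 0.0361
gripper_force: 49.9
```

Emit:
play_rows(
  slide=[
    [0.1358,-0.0185,0],
    [0.1358,-0.0185,0],
    [0.1358,-0.0185,0],
    [0.1358,-0.0185,0],
    [0,0,0],
    [0,0,0],
    [0,0,0],
    [0,0,0],
  ],
  twist=[
    [0,0,0],
    [0,0,0],
    [0,0,0],
    [0,0,0],
    [0,0,0],
    [0,0,0],
    [0,0,0],
    [0,0,0],
  ],
)

```text
t: 25.8
tool_pos: [0.533, 0.2936, 0.1825]
orientation: [-2.433, -1.987, 0.002]
force: [0.6, -0.1, -2.6]
opening: 0.0354
gripper_force: 49.9
```

Run:
```python
from h import *
s,R=st(); print(R.T@(np.array([.5345,.2943,s['tool_pos'][2]])-s['tool_pos']))
im,d,C=look('wrist'); save(im,'w6.png',s=1.5)
```

```text
25.8 [0.533  0.2936 0.1825] yaw 78.47 [-1.1e-03 -8.0e-04 -1.0e+00] [ 0.419  0.173  1.507 -0.     1.463  0.621] [ 0.6 -0.1 -2.6] [-0.06 -0.05 -0.02]
[ 9.75311701e-04  1.30981814e-03 -2.10365431e-06]
```

View pics/w6.png

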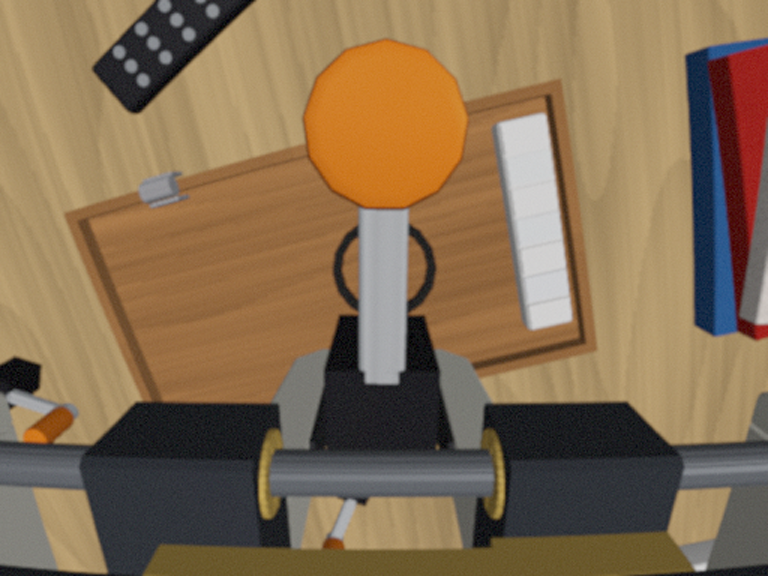

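The ring is at (384,265), straight below the hub line; the organiser's near edge is about 90 mm away, so it is clear of the fingers.

Emit:
play_rows(
  slide=[
    [0.004,0.005,0.1],
    [0,0,0.1],
    [0,0,0.1],
    [0,0,0.1],
    [0,0,0.04],
    [0,0,0.04],
    [0,0,0.04],
    [0,0,0.04],
  ],
  twist=[
    [0,0,0],
    [0,0,0],
    [0,0,0],
    [0,0,0],
    [0,0,0],
    [0,0,0],
    [0,0,0],
    [0,0,0],
  ],
)

```text
t: 26.65
tool_pos: [0.5356, 0.2958, 0.044]
orientation: [2.432, 1.988, 0.003]
force: [0.1, 1.2, -3.6]
opening: 0.0358
gripper_force: 49.9
```

Emit:
play_rows(
  slide=[
    [0,0,0.015],
    [0,0,0.015],
    [0,0,0.01],
    [0,0,0.01],
    [0,0,0.006],
    [0,0,0.004],
    [0,0,0],
    [0,0,0],
  ],
  twist=[
    [0,0,0],
    [0,0,0],
    [0,0,0],
    [0,0,0],
    [0,0,0],
    [0,0,0],
    [0,0,0],
    [0,0,0],
  ],
)

```text
t: 27.45
tool_pos: [0.5347, 0.2956, 0.0285]
orientation: [2.432, 1.989, 0.0]
force: [0.2, 0.6, -3.1]
opening: 0.0359
gripper_force: 49.9
```

Emit:
play_rows(
  slide=[
    [0,0,0.002],
    [0,0,0.002],
    [0,0,0.002],
    [0,0,0.003],
    [0,0,0],
    [0,0,0],
    [0,0,0],
    [0,0,0],
  ],
  twist=[
    [0,0,0],
    [0,0,0],
    [0,0,0],
    [0,0,0],
    [0,0,0],
    [0,0,0],
    [0,0,0],
    [0,0,0],
  ],
)

```text
t: 28.25
tool_pos: [0.5347, 0.2956, 0.0264]
orientation: [2.432, 1.988, 0.0]
force: [-1.9, -1.3, 3.1]
opening: 0.0352
gripper_force: 49.9
```

Touching the floor (+6 N). Release with a limited opening, then rise.

Emit:
play_rows(
  slide=[
    [0,0,0],
    [0,0,0],
    [0,0,0],
    [0,0,0],
    [0,0,0],
    [0,0,0],
    [0,0,0],
    [0,0,0],
  ],
  twist=[
    [0,0,0],
    [0,0,0],
    [0,0,0],
    [0,0,0],
    [0,0,0],
    [0,0,0],
    [0,0,0],
    [0,0,0],
  ],
  fingers=-0.4,
)

```text
t: 29.05
tool_pos: [0.5346, 0.2956, 0.0262]
orientation: [-2.432, -1.988, -0.0]
force: [0.4, -0.6, -0.0]
opening: 0.0651
gripper_force: 0.0
```

Emit:
play_rows(
  slide=[
    [0,0,-0.04],
    [0,0,-0.08],
    [0,0,-0.12],
    [0,0,-0.12],
    [0,0,-0.12],
    [0,0,-0.12],
    [0,0,0],
    [0,0,0],
  ],
  twist=[
    [0,0,0],
    [0,0,0],
    [0,0,0],
    [0,0,0],
    [0,0,0],
    [0,0,0],
    [0,0,0],
    [0,0,0],
  ],
)

```text
t: 29.85
tool_pos: [0.5353, 0.2959, 0.1778]
orientation: [2.432, 1.988, 0.004]
force: [-0.4, -0.1, -0.2]
opening: 0.065
gripper_force: 0.0
```

Run:
```python
from h import *
st(); im,d,C=look('wrist'); save(im,'w7.png',s=1.5)
im,d,C=look('top');P=cloud(d,C);m=(P[...,0]>.66)&(P[...,0]<.85)&(abs(P[...,1]+.145)<.05)&(P[...,2]>.06)&(P[...,2]<.2)
Q=P[m];n=np.linalg.svd(Q-Q.mean(0),full_matrices=False)[2][2];print(m.sum(),'tilt top',np.arccos(abs(n[2])))
```

```text
29.85 [0.5353 0.2959 0.1778] yaw 78.54 [ 0.0025  0.0011 -1.    ] [0.421 0.18  1.508 0.    1.451 0.621] [-0.4 -0.1 -0.2] [-0.   -0.05 -0.03]
857 tilt top 0.8623263321497456
```

View pics/w7.png

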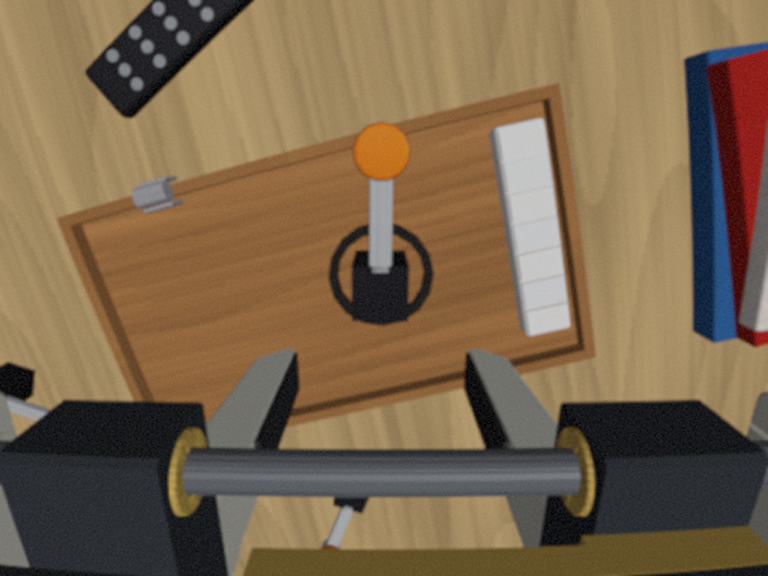

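The crank stands upright inside the ring (hub (380,285), ring (381,273)); the rest is at 0.86 rad and the gripper is clear of everything.

```bash
python3 -c "
from plant import robot
print(robot.close_job())"
```

```text
the job is handed in; nothing more can be done
None
```

The rest is wound up to its stop (measured about 0.86 rad), the crank stands upright in the rubber ring, and the job is handed in; the hand-in returned no verdict, so the judged result isn't known.

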